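# Square a flat-edged base plate to the alignment bar of a drilling jig

### The arm

A 6-joint arm with a two-finger parallel gripper is mounted at the origin on a cart in front of the work surface, level with it; the furniture and walls round the work are solid. World frame = base frame: x ahead of the robot, y to its left, z up, the work surface at z = 0. Lengths are in mm, angles in rad, forces in N, time in s.
With the tool pointing down it reaches from about 350 to 850 mm from the base axis. Payload 8.1 kg.
Tool frame: the origin (TCP) lies at the very end of the fingers, on their centre line; the grasp point (between the pads) lies 19 mm behind it; z points along the fingers, y is the direction in which the jaws open and shut (so a half turn about z gives the same grasp; the last joint's range is limited). The gripper opens to 85 mm and grips with 20 to 120 N. Pads are 22 mm wide; open, the fingers measure 114 mm over their backs; the gripper's body (76 mm by 85 mm) begins 54 mm behind the grasp point. The pads swing forward as they close: fully open they stand 13 mm farther back than shut.
Start: joints at [-1.256, 0.13, 1.488, -0, 1.523, -0.085], TCP at [233.56, -552.68, 231.292] pointing down, gripper open.
Joint ranges: [-2.96, 2.96], [-0.89, 2.26], [0.02, 2.5], [-1.34, 4.48], [0, 2.73], [-2.66, 2.66]. Speed limits (rad/s): [2.39, 2.39, 2.79, 3.14, 3.14, 3.14].

### API

Orientations are given as a 3x3 rotation matrix whose columns are the frame's x, y, z axes.
In Python, from station import bot, hand, planner, cams, finish_job gives the robot as it stands. Calls block until the motion is done:
- bot.goto(position, orientation): joint-space move of the TCP to a pose.
- bot.movel(position, ori=None, v=150): straight line of the TCP; ori=None keeps the orientation; v is the mean speed in mm/s.
- bot.move_j(angles): joint-space move.
- hand.move_gripper(opening): opening from 0.0 (shut) to 1.0 (fully open); the grip force is fixed at half the most; returns when the fingers have stopped.
- bot.wait(seconds).
- planner.ik(position, orientation): joint angles nearest the present ones, or None.
- bot.get_obs(): the state.
- cams.capture(name): name is "side" or "top"; returns the picture (420x560x3 uint8, red, green, blue); there is no depth.
- cams.camera_model(name): a dict with "K" (3x3 intrinsics, pixels), "world_to_cam" (4x4, takes a point from world to camera coordinates). Camera axes: x right, y up, looking along -z (the intrinsics and any distortion apply to the point x, -y, -z); pixel columns grow to the right and rows downward; lengths in mm; the calibration is good to about 2 mm. A picture is of the moment at which its call begins. camera_model takes no time and is no camera call.
A pose or a line that the arm cannot do raises bot.IKError and nothing moves.
- finish_job(): hands the job in, once; it reports no verdict.
The state is a dict: "time": time; "joint_pos": joint angles; "dq": joint speeds; "joint_efforts": joint torques, N m; "position": TCP position; "ee_rot": TCP orientation; "force": force on the tool from outside, world axes, zero at the start; "moment": the same for the moment, N m; "finger_gap": opening from 0.0 (shut) to 1.0 (fully open).
Only numpy, scipy, OpenCV 4.12 (cv2) and the standard library are available. Lean on these libraries where they do the work, as an engineer would, in place of code of your own. Each camera call takes 0.05 s, during which the arm holds its last target. There are 200 camera calls.

### The job

Get the router base plate ready for drilling: the black disc on the wooden jig (it has an orange finger stud to turn it by) must be turned so that its flat edge faces the aluminium alignment bar, and the bar (it has a red tab to move it by) slid right up against the disc, so that the flat lies flush along the bar. Let go and leave it so.

Things in the scene. Friction and masses are not known exactly. Their poses are not given: they have to be found in the camera images.
- jig: The plywood drilling jig, 136 x 238 mm, 12 mm thick, fixed to the worktop. Origin under the disc's spindle axis, on the worktop (z = 0). Its +y axis points from the spindle to the alignment bar, along which the bar slides; its z axis points up. The board reaches from y = -68 to +170 mm; two aluminium rails (tops 23 mm above the worktop) guide the bar at x = -46 and +46 mm, y = 68 to 168 mm.
- spindle (a point): Centre of the black disc, on the spindle axis, at the height of the disc's upper face (24 mm above the worktop). A steel nut of 16 mm diameter stands 6 mm above that face. The disc is 120 mm across and 10 mm thick, with one flat edge 42 mm from the centre (86 mm long) that a white line on the disc, from near the centre, points to at a right angle. The disc stays on its spindle and only turns.
- stud (a point): Middle of the upright orange finger stud on the disc: a round post of 18 mm diameter and 34 mm height (its foot widens to 24 mm for the lowest 2 mm), standing on the disc's upper face 42 mm from the disc's centre; this point is 17 mm above that face. Seen from above, the stud is 60 degrees counter-clockwise of the direction in which the flat faces.
- tab (a point): Grip point on the red tab of the alignment bar's carriage: an upright plate 38 mm wide across the slide, 12 mm thick along the slide, its top 64 mm above the worktop; this point is in its middle plane, 48 mm above the worktop and 46 mm behind the bar's front face (on the side away from the disc). The aluminium bar in front of it is 80 mm wide and 16 mm deep, its top 28 mm above the worktop.
- disc (a joint): Turn of the disc in rad, positive counter-clockwise seen from above; 0 when the flat faces the bar squarely. It turns freely either way from -3.1 to 3.1 against light friction (about 1 N at the stud) and stays where it is left.
- bar (a joint): Distance in m of the alignment bar from its place against the flat: 0 when it lies on the squared flat, growing as it is drawn back from the disc (up to 0.055). It slides against light friction (about 1.5 N), stays where it is left, and is stopped by the disc; when it meets a flat that is a few degrees off, it squares it.

How it is judged:
By the outcome, as a careful person would: the job done as asked, in the order asked, and still so for the second after the job is handed in, with the robot touching nothing.
It also fails if it takes over 38 s, if anything falls off the work surface, if the arm or the gripper's body presses on something with over 40 N, if the wrist force passes 120 N, or if a joint passes its speed limit or range.

## Working session

There is one attempt and no reset: what is moved stays moved. The work goes in short steps, each a Python script; the robot and the scene stay as the last script left them, time stands still between calls to the robot, and variables do not carry over. Pictures are saved under pics/ and viewed, about 8 in all and at most 12, crops included, and the job is handed in when it is done.

```bash
mkdir -p pics; ls
python3 - <<'E'
from station import bot,hand,planner,cams
import cv2,numpy as np
for n in("top","side"):
    im=cams.capture(n);cv2.imwrite(f"pics/{n}0.png",im[:,:,::-1]);m=cams.camera_model(n);print({k:np.round(v,3).tolist() if not isinstance(v,str) else v for k,v in m.items()})
print(bot.get_obs())
E
```

```text
pics
{'K': [[541.808, 0.0, 286.096], [0.0, 541.808, 212.545], [0.0, 0.0, 1.0]], 'world_to_cam': [[-0.002, -1.0, 0.006, -125.562], [0.995, -0.001, 0.097, -473.188], [-0.097, 0.006, 0.995, -858.94], [0.0, 0.0, 0.0, 1.0]]}
{'K': [[498.736, 0.0, 282.599], [0.0, 498.736, 211.899], [0.0, 0.0, 1.0]], 'world_to_cam': [[-0.872, -0.49, 0.005, 354.291], [0.187, -0.323, 0.928, -189.801], [-0.453, 0.81, 0.374, -552.854], [0.0, 0.0, 0.0, 1.0]]}
{'time': 0.1, 'joint_pos': array([-1.25638742e+00,  1.31070566e-01,  1.48914760e+00,  9.78709898e-06,
        1.52300811e+00, -8.53903167e-02]), 'dq': array([-0.00052644, -0.00193844, -0.00419003,  0.00409353, -0.00164511,
        0.00012749]), 'joint_efforts': array([ 2.14493230e-03, -5.70949316e+01, -5.01942730e+01, -2.02014115e-05,
        8.06535536e-03, -2.87191676e-05]), 'position': array([ 233.41890502, -552.20876043,  230.37084934]), 'ee_rot': array([[ 9.21139385e-01,  3.89232562e-01, -4.95906598e-04],
       [ 3.89232849e-01, -9.21138082e-01,  1.55655942e-03],
       [ 1.49065160e-04, -1.62683133e-03, -9.99998666e-01]]), 'force': array([-0.01212955, -0.42410304, -0.27797503]), 'moment': array([ 0.02720104, -0.03604055,  0.00515709]), 'finger_gap': 0.9990499560163437}
```

View pics/top0.png

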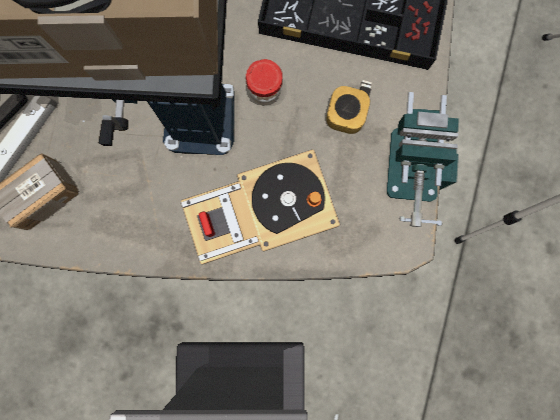

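View pics/side0.png

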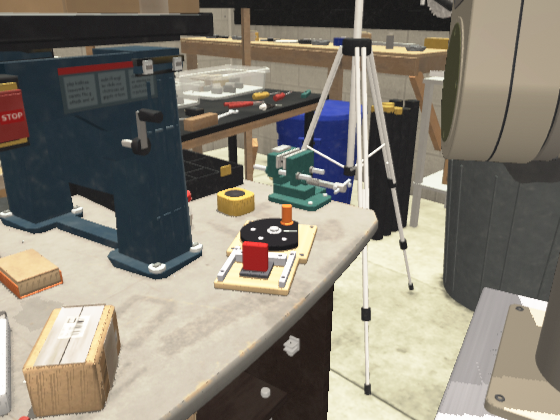

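The top view shows the nut at about (289,199), the stud at (314,198), the tab at (208,224) and the white line running to (299,221). The flat faces the robot, so the disc needs about 100° clockwise. I'll zoom in for exact pixels.

```bash
cat > h.py <<'E'
import cv2,numpy as np
from station import bot,hand,planner,cams,finish_job
def ray(n,px,z):
    m=cams.camera_model(n);K=np.array(m["K"]);T=np.array(m["world_to_cam"]);R=T[:3,:3];c=-R.T@T[:3,3]
    d=np.linalg.inv(K)@[px[0],px[1],1.];d=R.T@(d*[1,-1,-1]);return c+d*(z-c[2])/d[2]
def proj(n,p):
    m=cams.camera_model(n);T=np.array(m["world_to_cam"]);q=(T[:3,:3]@p+T[:3,3])*[1,-1,-1];q=np.array(m["K"])@q;return q[:2]/q[2]
def blob(im,lo,hi,box):
    h=cv2.cvtColor(im,cv2.COLOR_RGB2HSV);m=cv2.inRange(h,lo,hi);k=np.zeros_like(m);x0,y0,x1,y1=box;k[y0:y1,x0:x1]=255
    ys,xs=np.nonzero(m&k);return xs.mean(),ys.mean(),len(xs),xs.min(),xs.max(),ys.min(),ys.max()
def rot(a): # tool down, tool y (jaw axis) at world angle a
    y=np.array([np.cos(a),np.sin(a),0]);z=np.array([0,0,-1.]);return np.c_[np.cross(y,z),y,z]
E
python3 - <<'E'
from h import *
im=cv2.imread("pics/top0.png")
cv2.imwrite("pics/crop.png",cv2.resize(im[140:275,170:350],None,fx=4.4,fy=4.4,interpolation=cv2.INTER_CUBIC))
rgb=im[:,:,::-1].copy()
print(blob(rgb,(5,150,120),(18,255,255),(295,185,330,212)))
print(blob(rgb,(0,170,80),(4,255,255),(190,200,225,245)))
for p,z in(((289,199),30),((314,197),58),((206,223),64)):print(ray("top",p,z).round(1))
E
```

```text
(np.float64(314.05806451612904), np.float64(198.55483870967743), 155, np.int64(307), np.int64(321), np.int64(192), np.int64(206))
(np.float64(205.26315789473685), np.float64(223.1169590643275), 171, np.int64(199), np.int64(211), np.int64(212), np.int64(235))
[ 494.4 -131.    30. ]
[ 494.1 -170.    58. ]
[452.9  -2.   64. ]
```

View pics/crop.png

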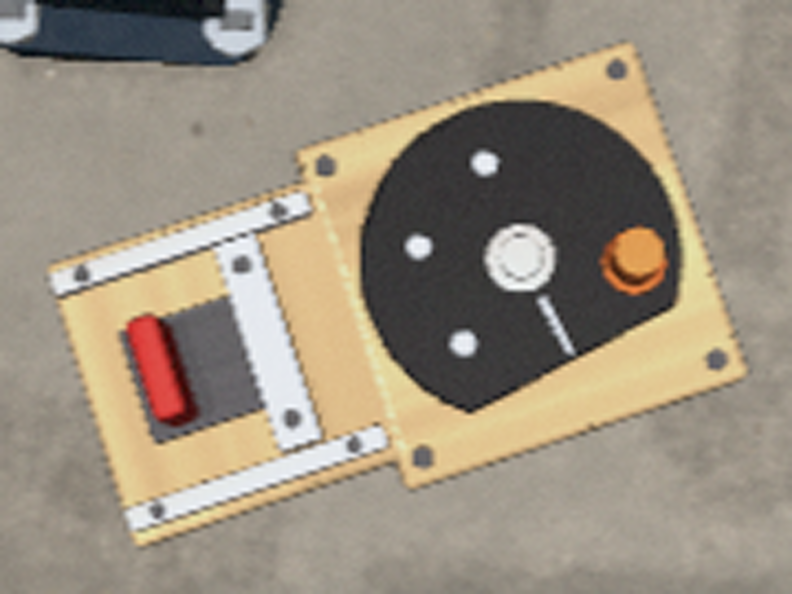

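The crop shows, in crop pixels, the nut at (520,258), the stud top at (640,252), the tab top at about (157,368), and the flat from (468,412) to (678,303). The bar is drawn back.

Run:
```python
from h import *
W=lambda x,y,z:ray("top",(x/4.4+170-.4,y/4.4+140-.4),z)
sp=W(520,258,30);st=W(640,252,58);tb=W(157,368,64)
ang=lambda v:np.degrees(np.arctan2(v[1],v[0]))
print("sp",sp,"st",st,"tab",tb)
A,B,C,D=[W(*p,12) for p in((630,42),(745,373),(410,488),(298,152))];E,F=W(50,268,12),W(138,545,12)
print("sq centre",(A+B+C+D)/4,[ang(v) for v in(C-B,D-A,A-B,D-C,tb-sp,E-D)],"need 2nd,4th -90; 1/2 = jig y")
print("end mid",(E+F)/2, ang((E+F)/2-sp))
print("flat",ang(W(678,303,24)-W(468,412,24)),"line",ang(W(573,353,24)-W(542,300,24)),"stud",ang(st-sp),np.linalg.norm((st-sp)[:2]),np.linalg.norm((tb-sp)[:2]))
# side-camera check
im=cv2.imread("pics/side0.png")[:,:,::-1].copy()
print(blob(im,(5,150,120),(18,255,255),(275,200,300,235)),proj("side",np.r_[st[:2],41]))
print(blob(im,(0,170,80),(4,255,255),(235,235,275,280)),proj("side",np.r_[tb[:2],48]), proj("side",np.r_[tb[:2],64]))
print("nut",proj("side",sp))
```

```text
sp [ 495.61369434 -129.07253716   30.        ] st [ 494.25081376 -171.60874832   58.        ] tab [452.5658212   -0.92489291  64.        ]
sq centre [ 496.14368128 -129.54105256   12.        ] [np.float64(108.83699319917335), np.float64(108.52980459592222), np.float64(18.532747314700007), np.float64(18.572117528229462), np.float64(108.56843723544578), np.float64(115.36145840203754)] need 2nd,4th -90; 1/2 = jig y
end mid [442.50459749  29.94408095  12.        ] 108.46852406802513
flat -62.61580267460869 line -149.96448823554695 stud -91.83515640537685 42.5580392327942 135.18482943867986
(np.float64(286.3399014778325), np.float64(215.27093596059115), 203, np.int64(280), np.int64(293), np.int64(204), np.int64(225)) [286.84996822 214.03046061]
(np.float64(255.00285714285715), np.float64(255.63857142857142), 700, np.int64(243), np.int64(267), np.int64(241), np.int64(270)) [255.95652749 252.5469732 ] [255.79301312 242.80179819]
nut [274.34621712 227.68530436]
```

Both cameras agree to within a few mm. The jig's y axis points at 108.6°, the disc is turned about +99°, and the bar is about 47 mm back. Next I move to the stud and cage it loosely with the jaws tangential.

```bash
cat >> h.py <<'E'
SP=np.array([495.6,-129.1]);J=np.radians(108.6)
def studpose(deg,z,r=42):
    a=np.radians(deg);return np.r_[SP+r*np.array([np.cos(a),np.sin(a)]),z],rot(a+np.pi/2)
def st(t=""):
    o=bot.get_obs();print(t,"t%.2f"%o["time"],o["position"].round(1),"F",o["force"].round(1),"gap%.3f"%o["finger_gap"])
E
python3 - <<'E'
from h import *
p,R=studpose(-92,200);print(planner.ik(p,R))
bot.goto(p,R);st()
hand.move_gripper(.5);st()
p,R=studpose(-92,29);bot.movel(p,v=150);st()
hand.move_gripper(.28);st()
cv2.imwrite("pics/t1.png",cams.capture("top")[130:280,170:370,::-1].repeat(3,0).repeat(3,1))
cv2.imwrite("pics/s1.png",cams.capture("side")[130:300,180:400,::-1].repeat(3,0).repeat(3,1))
cv2.imwrite("pics/both1.png",np.hstack([cv2.resize(cv2.imread(f"pics/{n}1.png"),(400,300)) for n in "ts"]))
E
```

```text
[-4.31365508e-01 -6.22490275e-02  1.74250443e+00 -4.44089210e-16
  1.46133725e+00 -3.96458923e-01]
 t1.79 [ 494.  -172.   200.1] F [ 0.2 -0.7  0.8] gap0.997
 t2.28 [ 494.1 -171.2  200. ] F [-0.1 -0.3  0.6] gap0.503
 t3.58 [ 495.  -171.4   30.1] F [ 0.2 -0.1 -0.3] gap0.501
 t3.90 [ 494.4 -171.2   29.5] F [-0.3  0.2  0.3] gap0.280
```

View pics/both1.png

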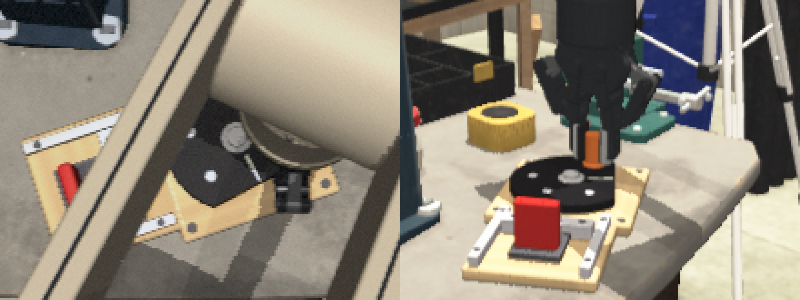

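The side view shows the stud between the fingers, with no contact force. Now I drive it round the arc, then close the jaws to centre it.

Run:
```python
from h import *
for d in np.linspace(-92,-191.4,8)[1:]:
    p,R=studpose(d,29);bot.movel(p,R,v=40);st("%.0f"%d)
hand.move_gripper(.15);bot.wait(.2);st("closed")
hand.move_gripper(.5);st("open")
p,R=studpose(-191.4,140);bot.movel(p,v=200);st()
cv2.imwrite("pics/t2.png",cams.capture("top")[130:280,170:370,::-1].repeat(3,0).repeat(3,1))
cv2.imwrite("pics/s2.png",cams.capture("side")[130:300,180:400,::-1].repeat(3,0).repeat(3,1))
cv2.imwrite("pics/both2.png",np.hstack([cv2.resize(cv2.imread(f"pics/{n}2.png"),(400,300)) for n in "ts"]))
```

```text
-106 t4.41 [ 483.9 -169.5   29. ] F [0.6 0.6 0.6] gap0.285
-120 t4.82 [ 474.5 -165.4   29.1] F [0.6 0.6 0.2] gap0.285
-135 t5.22 [ 466.3 -159.1   29.1] F [0.2 0.7 0.3] gap0.282
-149 t5.63 [ 459.8 -151.    29. ] F [0.7 0.2 0.4] gap0.283
-163 t6.04 [ 455.6 -141.5   29. ] F [ 0.2 -0.6  0.1] gap0.280
-177 t6.45 [ 453.8 -131.4   29. ] F [-1.  -0.5  0.1] gap0.282
-191 t6.86 [ 454.5 -121.    29. ] F [0.4 0.3 0.5] gap0.280
closed t7.29 [ 454.4 -121.    29.2] F [-3.4  0.3  4.1] gap0.181
open t7.67 [ 454.5 -120.7   28.9] F [-0.  -0.4 -0. ] gap0.501
 t8.38 [ 453.9 -120.6  139. ] F [ 0.4 -0.1 -0.2] gap0.500
```

View pics/both2.png

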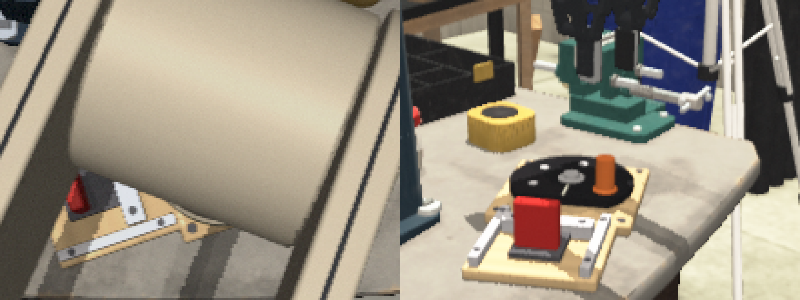

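The side view shows the white line pointing at the bar and the stud standing on the robot side. Now I push the bar from behind its tab with the fingers shut, watching the force.

Run:
```python
from h import *
u=np.array([np.cos(J),np.sin(J)]);P=lambda y,z:np.r_[SP+y*u,z];R=rot(J-np.pi/2)
bot.goto(P(170,140),R);hand.move_gripper(0.);st("above")
bot.movel(P(170,40),v=150);st("down")
bot.movel(P(115,40),v=60);st("pushed")
f0=None
for y in np.arange(113,96,-1.):
    bot.movel(P(y,40),v=20);o=bot.get_obs();f=o["force"][:2]@u;print(y,"%.1f"%f,"%.1f"%((o["position"][:2]-SP)@u))
    if f>14:break
bot.wait(.2);st("end")
bot.movel(P(y+15,40),v=60);bot.movel(P(y+30,140),v=200);st()
R2=bot.get_obs();bot.move_j([-1.256,.13,1.488,0,1.523,-.085]);st("home")
im=cams.capture("top");cv2.imwrite("pics/t3.png",cv2.resize(im[140:275,170:350,::-1],None,fx=4.4,fy=4.4,interpolation=cv2.INTER_CUBIC))
```

```text
above t10.52 [441.4  31.9 140. ] F [0.1 0.8 0.8] gap0.002
down t11.33 [442.   32.   40.7] F [-0.4 -0.3  0.3] gap-0.003
pushed t12.40 [458.7 -20.1  39.8] F [-0.8 -0.9  0.6] gap-0.003
113.0 0.2 113.1
112.0 1.1 112.1
111.0 -0.5 111.0
110.0 1.1 109.9
109.0 0.8 108.9
108.0 0.8 107.9
107.0 1.5 106.9
106.0 0.3 105.9
105.0 1.4 104.9
104.0 3.1 104.2
103.0 8.0 103.9
102.0 12.8 103.8
101.0 17.8 103.7
end t15.85 [462.5 -30.9  40. ] F [-6.6 15.9  7.8] gap-0.001
 t16.91 [453.5  -5.2 139.2] F [-0.5  0.7 -0.9] gap-0.006
home t19.05 [ 234.8 -552.   231.4] F [-0.1 -0.5  0.4] gap-0.000
```

View pics/t3.png

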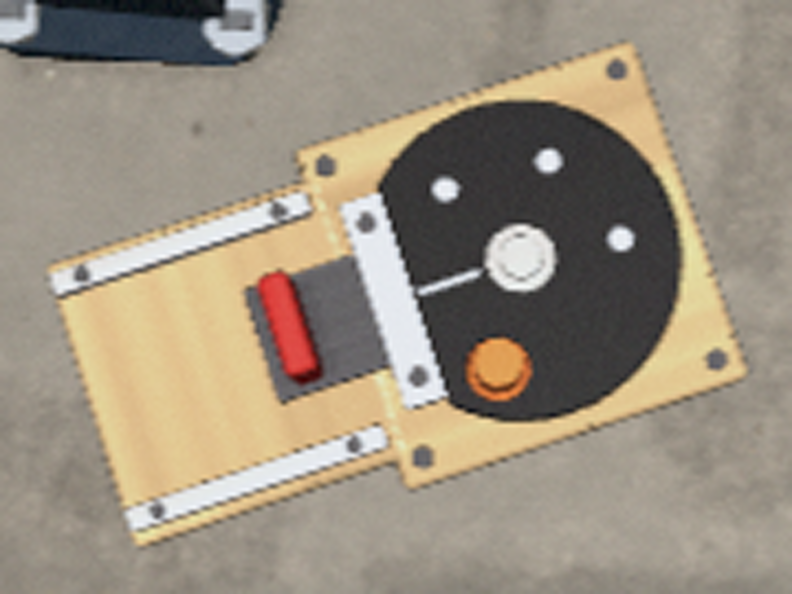

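The picture shows the bar flush along the flat with no gap. The white line, (480,272) to (420,292), meets the bar squarely, and the arm is clear.

Run:
```python
from h import *
finish_job()
```

```text
the job is handed in; nothing more can be done
```

The router base plate is ready for drilling: the disc's flat faces the alignment bar, and the bar sits flush against it. I handed the job in after about 19 s on the robot's clock.

- **Disc:** I caged the stud loosely between the fingers and turned the disc about 99° clockwise. I then closed the jaws briefly to centre the stud and let go.
- **Bar:** I pushed the tab from behind with the fingers shut. The bar met a firm stop within about 1 mm of where the geometry put it. I held the push to about 18 N, backed off and returned the arm to its start pose.

**Last checks:** the final top picture shows the bar along the whole flat with no visible gap and the white line at a right angle to it. The force readings were about zero, so the robot was touching nothing. I judged the final squareness from the picture and did not measure it. No check failed or disagreed.

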